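Trip the tray latch of the seed-meter case with the release rod

TASK

The tray in the low black case is held shut by a hidden spring latch. Take the long thin release rod from the plywood tool rack, push it straight down through the round hole in the top of the case until the tray springs out, then put the rod back in the rack slot it came from, upright and fully seated, leaving the tray open.

Things in the scene. Friction and masses are not known exactly. Their poses are not given: they have to be found in the camera images.
- release_rod: Release rod, 120 g: steel shank 8 mm in diameter with rounded tip, below a steel washer (42 mm diameter, 5 mm thick), below a plain cylindrical wooden grip 24 mm in diameter with a flat top. Origin: centre of the washer's underside; z up along the grip. Grip from z = 5 to 61 mm, shank from 0 down to -90 mm. It starts upright in one of the rack's slots, washer resting on the rack's board.
- rack: Fixed plywood tool rack, open at the sides; origin under its middle. Top board 75 by 250 by 10 mm, its top at z = 120 mm; three round 24 mm slots along y at y = -75, 0, 75 mm, in any order holding the release rod, a stub punch (fat round handle, 38 mm) and a T-key (crossbar handle), both 40 mm tall above the board, with 40 mm shanks, too short for the latch.
- access_hole (a point): Mouth centre of the only round hole (24 mm, in a 6 mm plate) in the flat top, 110 mm high, of the fixed black case (200 by 240 mm), near its edge at the robot's right; z up. 55 mm below it is the latch plate, 44 by 42 mm, sprung: 2.4 N at first, 6.4 N at its stop 20 mm down. The tray is freed when the rod's tip is about 65 mm below the mouth; at the stop the washer is still 15 mm above the case.
- tray (a joint): Steel tray in the case's face towards the robot, no handle: 0 = shut and latched, grows in m as it comes out, 0.07 = fully out. Once freed its own spring drives it out in about half a second and it stays out, also after the rod is withdrawn.

How it is judged:
By the outcome, as a careful person would: the job done as asked, in the order asked, and still so for the second after the job is handed in, with the robot touching nothing.
It also fails if it takes over 53 s, if anything falls off the work surface, if the arm or the gripper's body presses on something with over 40 N, if the wrist force passes 120 N, or if a joint passes its speed limit or range.

ROBOT

A 6-joint arm with a two-finger parallel gripper is mounted at the origin on the work surface. World frame = base frame: x ahead of the robot, y to its left, z up, the work surface at z = 0. Lengths are in m, angles in rad, forces in N, time in s.
With the tool pointing down it reaches from about 0.35 to 0.975 m from the base axis. Payload 17.4 kg.
Tool frame: the origin (TCP) lies at the centre of the arm's flange, where the gripper is bolted on; the fingertips stand 173 mm ahead of it and the grasp point (between the pads) lies 155 mm ahead of it (robot.tip_extent is the distance from the TCP to the fingertips, in m); z points along the fingers, y is the line along which they close (so a half turn about z gives the same grasp; the last joint's range is limited). The gripper opens to 85 mm and grips with 20 to 120 N. Pads are 22 mm wide; open, the fingers measure 114 mm over their backs; the gripper's body (76 mm by 85 mm) begins 54 mm behind the grasp point. The pads swing forward as they close: fully open they stand 13 mm farther back than shut.
Start: joints at [1.066, 0.116, 1.442, -0, 1.584, -0.038], TCP at [0.304, 0.603, 0.405] pointing down, gripper open.
Joint ranges: [-2.83, 2.83], [-0.83, 2.19], [0.07, 2.5], [-1.14, 4.28], [0.01, 3], [-2.97, 2.97]. Speed limits (rad/s): [1.89, 1.89, 2.22, 3.14, 3.14, 3.14].

INTERFACE

Orientations are given as a unit quaternion [x, y, z, w].
In Python, from rig import telemetry, cams, finish_job, robot gives the robot as it stands. The module is installed in compiled form; this text tells all that it offers.
- The arm moves only by the tool arm_command, never from a script. Its argument "commands" is a list that holds one entry, the list of rows, each a list of 5 numbers: the shift along the world's x, y, z in mm, then the turn about the world's z in rad, then the finger opening in mm, from 0 to 85.4. A call has 1 to 12 rows; each row is the pose to reach, as a shift and turn from the pose commanded when the call began; what a row does not reach only later rows make up. A row lasts 1/8 s, in which the tool goes at most 62.5 mm and 10.7 degrees, less where a joint would pass 70% of its speed; a pose out of reach is approached as far as the arm can. A call with a gripper value outside its range is refused whole. The fingers move at their own pace and stop on an object; the grip force is fixed at half the most. Time passes only in rows, so rows that repeat a pose let the fingers close. It gives the time, the measured TCP pose, the force, the opening and the grip force at its end, in the units of the state.
- telemetry.sense(): the state, without advancing time (a new reading comes with each control period).
- cams.capture(name): name is "side" or "top" or "wrist"; returns a dict with "image" (384x512x3 uint8, red, green, blue), "K" (3x3 intrinsics, pixels), "T" (4x4, takes a point from camera to world coordinates); the wrist camera has in their place "mount" (4x4, takes a point from camera to tool coordinates, whose origin is the TCP and whose axes are the flange's). Camera axes: x right, y up, looking along -z (the intrinsics and any distortion apply to the point x, -y, -z); pixel columns grow to the right and rows downward; lengths in m; the calibration is good to about 2 mm. A picture is of the moment at which its call begins: read the wrist's pose just before it. There is no depth.
- finish_job(): hands the job in; it is judged then, once.
Trained networks look in the newest picture that a camera, given by its name, has taken for a name from the list of things; names that differ only in an ending like _2 or _b are one class to them, and where a whole thing is asked for, a point or a joint stands for the part that bears it (a point fixed in the world has none). Each returns a list of dicts, best first, with "conf" (0 to 1); they miss things now and then, are a little off and sometimes report something else, mostly with a low value. They report only what shows in the picture. A call takes as long as a camera call.
- cams.find_in(label, camera): "location" ([x, y, z] in m, in the coordinates of the camera as it stood for that picture, good to about 4 mm: the middle of the surface that is visible of it).
- cams.outline_of(label, camera): "region" (384x512 bool, what is visible of it).
The state is a dict: "t": time; "joint_positions": joint angles; "qvel": joint speeds; "effort": joint torques, N m; "eef_pos": TCP position; "orientation": TCP orientation; "force": force on the tool from outside, world axes, zero at the start; "moment": the same for the moment, N m; "opening": finger opening in m; "finger_force": force on a finger pad.
Only numpy, scipy, OpenCV 4.12 (cv2) and the standard library are available. Lean on these libraries where they do the work, as an engineer would, in place of code of your own. Each camera call takes 0.05 s, during which the arm holds its last target. There are 200 camera calls.

## Working session

There is one attempt and no reset: what is moved stays moved. The work goes in short steps, Python scripts to look and compute and a tool call to move; the robot and the scene stay as the last step left them, time stands still between calls to the robot, and variables do not carry over. Pictures are saved under pics/ and viewed, at most 10 in all, crops included, and the job is handed in when it is done.

Besides the shell and the picture viewer there is one more tool, called by a JSON object that holds its "api" and its "payload". arm_command: Moves the arm, as the interface text tells. Its arguments: {"type":"object","properties":{"commands":{"type":"array"}},"required":["commands"]}

```bash
mkdir -p pics; cat > h.py <<'E'
import numpy as np, cv2
from rig import telemetry, cams, robot
from scipy.spatial.transform import Rotation as R
def cap(n, save=None):
    s=telemetry.sense(); c=cams.capture(n)
    if n=="wrist":
        T=np.eye(4);T[:3,:3]=R.from_quat(s["orientation"]).as_matrix();T[:3,3]=s["eef_pos"];T=T@c["mount"]
    else: T=c["T"]
    if save: cv2.imwrite("pics/"+save,cv2.cvtColor(c["image"],cv2.COLOR_RGB2BGR))
    return c["image"],c["K"],T
def onplane(K,T,u,v,z):
    d=np.linalg.inv(K)@[u,v,1]; d=T[:3,:3]@[d[0],-d[1],-d[2]]
    return T[:3,3]+d*(z-T[2,3])/d[2]
def proj(K,T,p):
    q=np.linalg.inv(T)@np.r_[p,1]; q=K@[q[0],-q[1],-q[2]]; return q[:2]/q[2]
E
python3 - <<'E'
from h import *
s=telemetry.sense();print(s["t"],s["eef_pos"],s["orientation"],s["force"])
ims=[]
for n in("top","side"):
    im,K,T=cap(n,n+"0.png");ims.append(im);print(n,K.round(1).tolist(),T.round(3).tolist())
    for l in("release_rod","rack","access_hole","tray"):
        for d in cams.find_in(l,n)[:3]: print(l,round(d["conf"],2),(T@np.r_[d["location"],1])[:3].round(3))
E
```

```text
0.0 [0.30378325 0.60278965 0.40392055] [ 2.31274034e-01  9.72888455e-01 -5.93907825e-04 -1.51253399e-04] [ 0.58260478 -0.58692583  0.51069812]
top [[359.1, 0.0, 255.3], [0.0, 359.1, 196.8], [0.0, 0.0, 1.0]] [[-0.003, 0.985, -0.173, 0.408], [-1.0, -0.003, 0.002, -0.024], [0.002, 0.173, 0.985, 0.784], [0.0, 0.0, 0.0, 1.0]]
release_rod 0.77 [ 0.492 -0.149  0.137]
release_rod 0.27 [ 0.512 -0.201  0.123]
rack 0.91 [ 0.516 -0.204  0.122]
access_hole 0.85 [0.495 0.179 0.112]
tray 0.91 [0.409 0.175 0.066]
side [[362.3, 0.0, 254.9], [0.0, 362.3, 182.5], [0.0, 0.0, 1.0]] [[-0.986, 0.096, -0.138, 0.431], [-0.168, -0.632, 0.756, 0.631], [-0.015, 0.769, 0.639, 0.673], [0.0, 0.0, 0.0, 1.0]]
release_rod 0.51 [ 0.493 -0.143  0.145]
rack 0.71 [ 0.505 -0.136  0.062]
access_hole 0.67 [0.496 0.243 0.11 ]
```

View pics/top0.png

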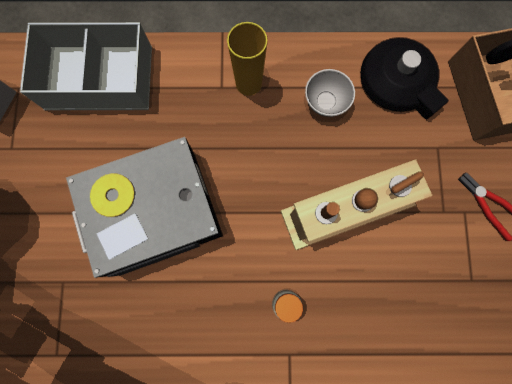

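View pics/side0.png

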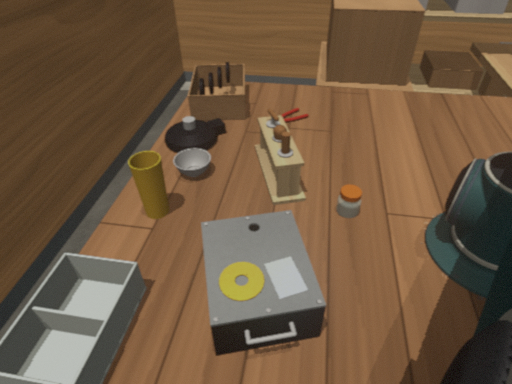

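The top view shows the rod in the rack's left-most slot (grip top ~(333,210), washer ~(326,213)). The fat punch is at (367,198) and the T-key at (405,183). The case hole is at ~(185,195), and the yellow ring at (112,195) is only a decoration. Next I'll refine these positions.

```bash
python3 - <<'E'
from h import *
s=telemetry.sense()
M=R.from_quat(s["orientation"]).as_matrix();print("tool y",M[:,1].round(3),"z",M[:,2].round(3))
im,K,T=cap("top")
g=cv2.cvtColor(im,cv2.COLOR_RGB2GRAY)
w=g[183:208,173:198]; m=(w<w.min()*.5+np.median(w)*.5).astype(np.uint8)
n,l,st,c=cv2.connectedComponentsWithStats(m);i=1+st[1:,4].argmax();print(st[i],c[i]+[173,183]); h=c[i]+[173,183]
print("hole top",onplane(K,T,*h,.11))
# rod by outline
d=cams.outline_of("release_rod","top")
for q in d[:2]:
    ys,xs=np.nonzero(q["region"]);print(q["conf"],len(xs),xs.min(),xs.max(),ys.min(),ys.max())
hsv=cv2.cvtColor(im,cv2.COLOR_RGB2HSV)
big=cv2.resize(im[150:250,280:440],None,fx=5,fy=5,interpolation=cv2.INTER_CUBIC)
cv2.imwrite("pics/crop1.png",cv2.cvtColor(big,cv2.COLOR_RGB2BGR))
E
```

```text
tool y [ 0.45   0.893 -0.   ] z [-0. -0. -1.]
[ 6  5 11 13 92] [183.5326087  193.40217391]
hole top [0.53313784 0.11125248 0.11      ]
0.96 418 315 339 203 223
```

View pics/crop1.png

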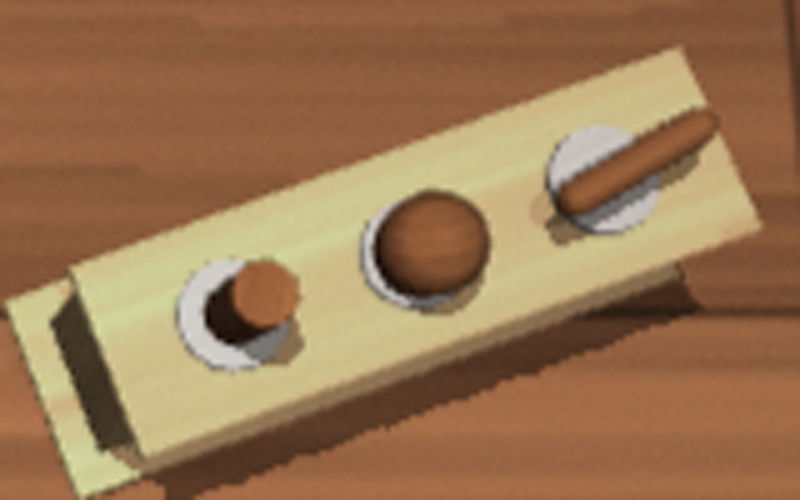

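Crop (5x, offset 280,150) shows: grip top centre at (266,294), rod washer centre (235,314), T-key washer (604,180), and board corners (70,268), (682,46), (762,228), (142,458).

```bash
python3 - <<'E'
from h import *
im,K,T=cap("top")
f=lambda u,v,z:onplane(K,T,280+(u-2)/5,150+(v-2)/5,z).round(4)
print("grip",f(266,294,.181),"washer",f(235,314,.125),"T",f(604,180,.125))
C=[f(*p,.12) for p in((70,268),(682,46),(762,228),(142,458))]
print([np.linalg.norm(C[i]-C[i-1]).round(3) for i in range(4)]);c=np.mean(C,0);a=C[0]-C[1]+C[3]-C[2];a/=np.linalg.norm(a)
print("c",c,"axis",a,"slot",c+.075*a)
print("hole side guess",proj(*cap("side")[1:],[.533,.111,.11]))
p=np.array([-a[1],a[0]]);y=np.array([.45,.893])
for q in(p,-p):print("turn",np.arctan2(y[0]*q[1]-y[1]*q[0],y@q))
E
```

```text
grip [ 0.4935 -0.1568  0.181 ] washer [ 0.4939 -0.1573  0.125 ] T [ 0.5442 -0.2976  0.125 ]
[np.float64(0.075), np.float64(0.251), np.float64(0.075), np.float64(0.251)]
c [ 0.5194  -0.22765  0.12   ] axis [-0.34004607  0.94040878  0.        ] slot [ 0.49389654 -0.15711934  0.12      ]
hole side guess [252.59504208 226.90973962]
turn 2.3845404058233868
turn -0.7570522477664063
```

{"api": "arm_command", "payload": {"commands": [[[60,-240,0,-0.25,85],[120,-480,0,-0.5,85],[190,-760,0,-0.757,85],[190,-760,0,-0.757,85],[190,-760,0,-0.757,85],[190,-760,0,-0.757,85],[190,-760,0,-0.757,85],[190,-760,0,-0.757,85],[190,-760,0,-0.757,85],[190,-760,0,-0.757,85],[190,-760,0,-0.757,85],[190,-760,0,-0.757,85]]]}}

```text
t: 2.2
eef_pos: [0.4856, -0.127, 0.4051]
orientation: [0.575, 0.818, 0.0, 0.0]
force: [0.6, 0.9, 0.0]
opening: 0.0851
finger_force: 0.0
```

{"api": "arm_command", "payload": {"commands": [[[8,-30,-15,0,60],[8,-30,-15,0,60],[8,-30,-15,0,60],[8,-30,-15,0,60],[8,-30,-15,0,60]]]}}

```text
t: 2.82
eef_pos: [0.4936, -0.1541, 0.3902]
orientation: [0.574, 0.819, 0.0, 0.0]
force: [-0.3, -0.0, 0.2]
opening: 0.0604
finger_force: 0.0
```

```bash
python3 - <<'E'
from h import *
s=telemetry.sense();print(s["eef_pos"],s["orientation"],R.from_quat(s["orientation"]).as_matrix()[:,1])
im,K,T=cap("wrist","w1.png")
print("exp grip",proj(K,T,[.4937,-.157,.181]),"washer",proj(K,T,[.4937,-.157,.125]))
E
```

```text
[ 0.49363909 -0.15405491  0.3902017 ] [5.73950630e-01 8.18889799e-01 1.14735439e-04 3.96739415e-04] [9.40004542e-01 3.41161322e-01 6.43329035e-04]
exp grip [252.97626743 224.96032961] washer [253.31862814 198.4793853 ]
```

View pics/w1.png

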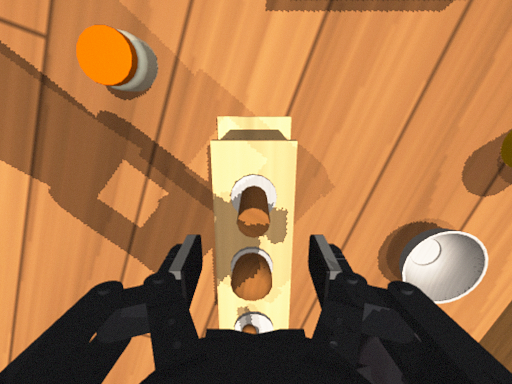

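Wrist view: grip top at ~(253,222) and washer at ~(253,199) match the prediction, and the fingers straddle the rack crosswise. Descending and gripping now.

{"api": "arm_command", "payload": {"commands": [[[0,-3,0,0,60],[0,-3,-40,0,60],[0,-3,-74,0,60],[0,-3,-74,0,60],[0,-3,-74,0,0],[0,-3,-74,0,0],[0,-3,-74,0,0],[0,-3,-74,0,0],[0,-3,-74,0,0],[0,-3,-74,0,0],[0,-3,-74,0,0],[0,-3,-74,0,0]]]}}

```text
t: 4.38
eef_pos: [0.4939, -0.1579, 0.3175]
orientation: [0.574, 0.819, 0.0, 0.001]
force: [-0.6, 0.6, 6.5]
opening: 0.0227
finger_force: 58.5
```

{"api": "arm_command", "payload": {"commands": [[[0,0,30,0,0],[0,0,60,0,0],[0,0,90,0,0],[0,0,120,0,0],[0,0,120,0,0],[8,55,120,0,0],[16,110,120,0,0],[24,165,120,0,0],[32,220,120,0,0],[39,268,120,0,0],[39,268,120,0,0],[39,268,120,0,0]]]}}

```text
t: 5.88
eef_pos: [0.5326, 0.11, 0.4352]
orientation: [0.574, 0.819, -0.0, -0.0]
force: [-0.0, -0.1, -1.5]
opening: 0.0229
finger_force: 58.9
```

{"api": "arm_command", "payload": {"commands": [[[0,0,-25,0,0],[0,0,-25,0,0],[0,0,-25,0,0],[0,0,-25,0,0]]]}}

```text
t: 6.38
eef_pos: [0.5327, 0.1098, 0.4117]
orientation: [0.575, 0.818, 0.0, 0.0]
force: [0.8, -0.3, -0.3]
opening: 0.0224
finger_force: 59.0
```

```bash
python3 - <<'E'
from h import *
s=telemetry.sense();print(s["eef_pos"],s["force"],s["opening"])
e=s["eef_pos"];t=e-[0,0,.155+.0425+.09-.000];print("tip",t)
for n in("side","wrist","top"):
    im,K,T=cap(n)
    a=proj(K,T,[.533,.111,.11]);print(n,"tip",proj(K,T,t),"washer",proj(K,T,t+[0,0,.09]),"hole",a)
    if n!="top":
        x,y=np.clip(a.astype(int)-[50,60],0,[412,284])
        b=cv2.resize(im[y:y+100,x:x+100],(500,500),interpolation=cv2.INTER_CUBIC);print("crop0",x,y)
        cv2.imwrite(f"pics/c_{n}.png",cv2.cvtColor(b,cv2.COLOR_RGB2BGR))
a,b=cv2.imread("pics/c_side.png"),cv2.imread("pics/c_wrist.png")
cv2.imwrite("pics/c2.png",cv2.resize(np.hstack([a,b]),(800,400)))
E
```

```text
[0.53274525 0.10980751 0.41170791] [ 0.84691388 -0.2621534  -0.33342309] 0.022413135629754978
tip [0.53274525 0.10980751 0.12420791]
side tip [252.68564473 221.82950428] washer [251.82074616 189.32664872] hole [252.59504208 226.90973962]
crop0 202 166
wrist tip [254.24731746 188.38881986] washer [254.14802101 228.98893018] hole [254.88816839 183.26462721]
crop0 204 123
top tip [182.81790525 192.2241667 ] washer [171.8928119  181.95280904] hole [183.66277141 193.47290281]
```

View pics/c2.png

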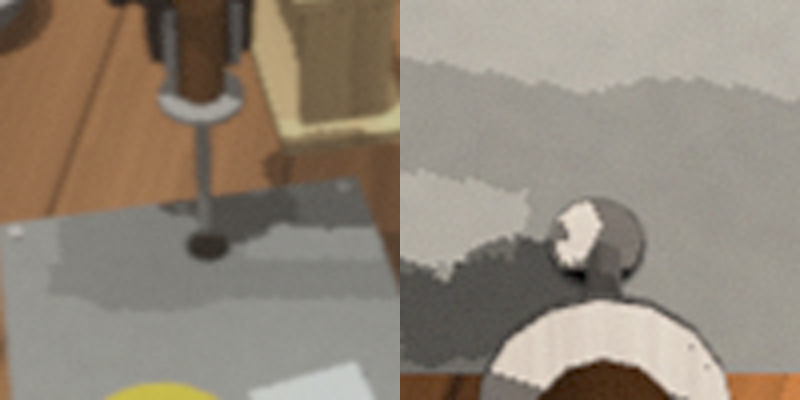

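Side crop: the tip is right above the hole, hole centre ~(254,227). Wrist crop: hole at ~(253.5,182) and shank tip ~(255,189), aligned within ~2 mm against 8 mm of clearance. Inserting now.

{"api": "arm_command", "payload": {"commands": [[[0,1,-20,0,0],[0,1,-40,0,0],[0,1,-55,0,0],[0,1,-65,0,0],[0,1,-72,0,0],[0,1,-78,0,0],[0,1,-82,0,0],[0,1,-84,0,0],[0,1,-84,0,0]]]}}

```text
t: 7.65
eef_pos: [0.5327, 0.1112, 0.3269]
orientation: [0.574, 0.819, 0.0, 0.0]
force: [-0.7, -0.3, 3.7]
opening: 0.0228
finger_force: 59.4
```

```bash
python3 - <<'E'
from h import *
s=telemetry.sense();print(s["eef_pos"],s["force"],s["opening"])
im,K,T=cap("side");cap("top","t2.png")
for d in cams.find_in("tray","top")[:2]: print(d["conf"])
a=im[120:384,150:400];b=cv2.imread("pics/t2.png")[120:300,40:260]
cv2.imwrite("pics/v3.png",np.hstack([cv2.resize(cv2.cvtColor(a,cv2.COLOR_RGB2BGR),(400,422)),cv2.resize(b,(400,422))]))
E
```

```text
[0.53271436 0.11117844 0.32685164] [-0.70748169 -0.34769894  3.67449622] 0.02282850160730206
```

View pics/v3.png

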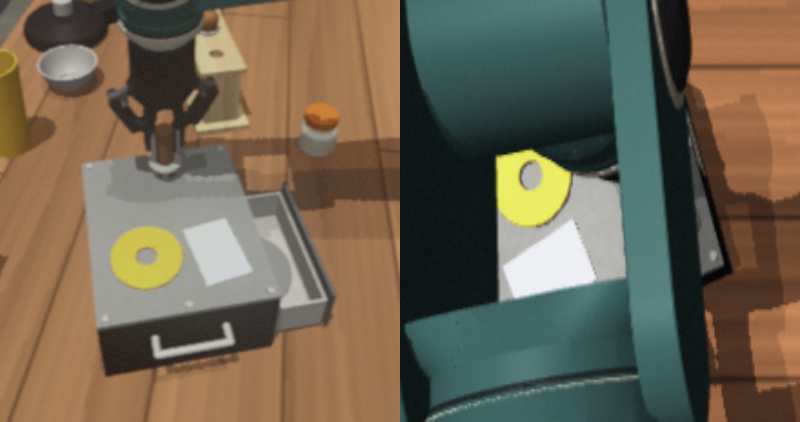

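The side view shows the tray out (at ~(290,265) in the crop). I'll withdraw the rod and return it to above its slot.

{"api": "arm_command", "payload": {"commands": [[[0,0,0,0,0],[0,0,0,0,0],[0,0,40,0,0],[0,0,80,0,0],[0,0,109,0,0],[0,0,109,0,0],[-8,-55,109,0,0],[-16,-110,109,0,0],[-24,-165,109,0,0],[-32,-220,109,0,0],[-39,-269,109,0,0],[-39,-269,109,0,0]]]}}

```text
t: 9.3
eef_pos: [0.4932, -0.1604, 0.4338]
orientation: [0.576, 0.817, -0.0, -0.001]
force: [1.0, 0.1, -1.3]
opening: 0.0225
finger_force: 59.0
```

{"api": "arm_command", "payload": {"commands": [[[0,0,-20,0,0],[0,0,-20,0,0],[0,0,-20,0,0],[0,0,-20,0,0]]]}}

```text
t: 9.8
eef_pos: [0.4938, -0.1573, 0.4161]
orientation: [0.574, 0.819, 0.0, 0.0]
force: [-0.2, 1.1, -0.3]
opening: 0.0228
finger_force: 59.0
```

```bash
python3 - <<'E'
from h import *
s=telemetry.sense();e=s["eef_pos"];print(e,s["opening"])
o=[]
for n in("side","wrist"):
    im,K,T=cap(n); a=proj(K,T,[.4937,-.157,.12]);x,y=np.clip(a.astype(int)-[40,50],0,[432,304])
    f=lambda p:((proj(K,T,p)-[x,y])*5).round()
    print(n,"slot",f([.4937,-.157,.12]),"tip exp",f(e-[0,0,.2875]))
    o.append(cv2.resize(cv2.cvtColor(im[y:y+80,x:x+80],cv2.COLOR_RGB2BGR),(400,400),interpolation=cv2.INTER_CUBIC))
cv2.imwrite("pics/v4.png",np.hstack(o))
E
```

```text
[ 0.49383831 -0.15729734  0.41605958] 0.022798395651795415
side slot [203. 253.] tip exp [204. 239.]
wrist slot [202. 251.] tip exp [203. 265.]
```

View pics/v4.png

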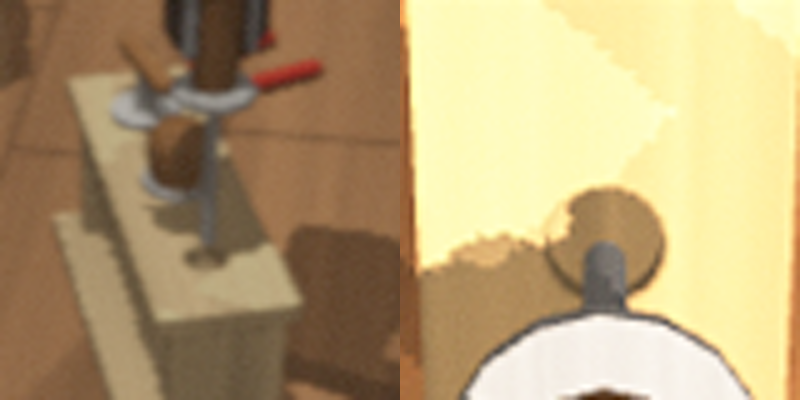

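The tip is over the slot in both crops (slot ~(205,257) side, ~(205,240) wrist). Lowering.

{"api": "arm_command", "payload": {"commands": [[[0,0,-25,0,0],[0,0,-50,0,0],[0,0,-75,0,0],[0,0,-88,0,0],[0,0,-95,0,0],[0,0,-99,0,0],[0,0,-99,0,0],[0,0,-99,0,0]]]}}

```text
t: 10.9
eef_pos: [0.4938, -0.1579, 0.3176]
orientation: [0.574, 0.819, 0.0, 0.001]
force: [0.0, 0.0, 4.7]
opening: 0.0228
finger_force: 59.6
```

Contact force of ~5 N means the washer is on the board. Releasing and retreating.

{"api": "arm_command", "payload": {"commands": [[[0,0,0,0,60],[0,0,0,0,60],[0,0,0,0,60],[0,0,0,0,60],[0,0,0,0,60],[0,0,40,0,60],[0,0,80,0,60],[0,0,110,0,60],[-60,0,110,0,60],[-80,-50,110,0,60],[-80,-100,110,0,60],[-80,-100,110,0,60]]]}}

```text
t: 12.4
eef_pos: [0.4131, -0.2601, 0.4264]
orientation: [0.576, 0.818, -0.0, -0.0]
force: [0.5, 1.2, 0.2]
opening: 0.0599
finger_force: 0.0
```

```bash
python3 - <<'E'
from h import *
s=telemetry.sense();print(s["t"],s["eef_pos"],s["force"])
im,K,T=cap("side");print(proj(K,T,[.4937,-.157,.125]),proj(K,T,[.4937,-.157,.181]))
a=im[60:360,150:400];cv2.imwrite("pics/v5.png",cv2.resize(cv2.cvtColor(a,cv2.COLOR_RGB2BGR),(500,600),interpolation=cv2.INTER_CUBIC))
E
```

```text
12.4 [ 0.41314176 -0.26009853  0.42640118] [0.54095084 1.15590053 0.19649845]
[284.70010112 150.94654737] [285.53649852 132.75046606]
```

View pics/v5.png

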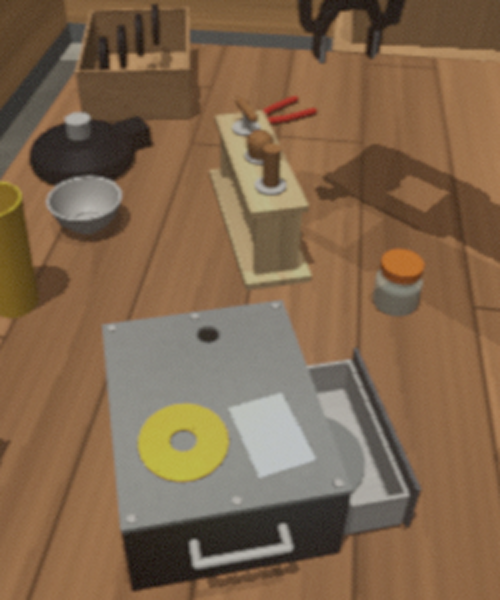

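The rod stands upright in its slot: washer at ~(270,185) and grip top at ~(271,147) in the crop, matching the predicted pixels. The tray is open and the gripper is clear.

```bash
python3 -c "from rig import finish_job; print(finish_job())"
```

```text
the job is handed in; nothing more can be done
None
```

The rod released the tray, which is still open; the rod is back upright and seated in its original slot, the arm is clear, and the job was handed in at about 12.5 s.

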